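# Re-set a pull-to-unlock dial on a module test dock

### The job

Pull the dock's black dial straight up to unlock it, turn it clockwise to the green tab, then press it down lightly and keep turning slowly to feel for the hidden locking slot just past the tab; push the dial fully home in that slot and let go. Never force the lock: press gently, do not twist a locked dial, and leave the modules, bin and screwdriver alone.

Things in the scene. Friction and masses are not known exactly. Their poses are not given: they have to be found in the camera images.
- dock: fixed grey test dock with a black top plate, 140 x 200 x 60 mm high; origin on the table plane exactly under the dial's axis (which is vertical); the dock's body runs from -70 to 70 mm along its own x and from -130 to 70 mm along its own y. Its yaw tells where dial angle 0 is: the dock's own -x direction. Three coloured 10 mm high terminals stand at own y = -95 mm
- dial_base: fixed steel bushing of the dial and, with it, the whole dial and its shaft; same origin and axes as the dock
- dial_grip (a point): middle of the dial's grip bar, on its axis, 95 mm above the table when home. Black dial: a 50 mm disc (top 77 mm above the table when home) carrying an upright grip bar 46 long, 14 wide, 32 mm tall (top at 109 mm). Own x runs along the bar, whose -x end has a white pointer line. Pinch it across its 14 mm from above, fingertips above the disc; the bar lifts and turns with the dial
- lift (a joint): height of the dial's shaft above home, 0 to 0.014 m (stop). Friction about 2 N plus weight about 1.2 N: stays where left. Starts home, with a hidden locking tooth on the shaft in a slot 8 mm deep: it turns only with lift above 0.008. Lowered anywhere but in a slot, the tooth lands on a flat track at lift 0.008
- turn (a joint): angle of the dial in rad, 0 at the start slot (pointer towards the dock's own -x) and growing clockwise seen from above; stops at -0.12 and 1.7. Friction 0.03 N m. There are only two slots: the start slot at 0 and the one past the tab
- press (a joint): how far the grip is pushed down on its shaft against the spring inside it: 0 (free) to 0.006 m (bottomed). About 1 N plus 1.5 N per mm; so about 7 N at 4 mm and 10 N bottomed, beyond which it is hard. Grip height above home = lift - press. Pulling upward is rigid
- tab (a joint): angle of the green tab, measured like turn, 0.8 to 1.13 rad; it does not move. Its locking slot lies unseen 0.05 to 0.33 rad past it (clockwise), differently each time; the tooth drops in only within about 0.03 rad of the slot. Press lightly (4 to 8 N, grip sprung 2 to 4.5 mm) and turn slowly: on the slot the dial drops some 2 to 3 mm, the push falls and it turns no further
- tab_mark (a point): top middle of the green tab, 14 x 7 mm and 8 mm tall, at 45 mm from the dial's axis, 70 mm above the table; its own x runs along the line to the dial's axis
- module_a: silver power module standing loose, 100 x 40 x 110 mm high; origin at the centre of its underside; leave alone
- module_b: a second such module; leave alone
- bin: loose orange open bin, 150 x 100 x 60 mm high; origin at the centre of its underside; leave alone
- driver: loose screwdriver with a blue handle, 180 mm long, lying beyond the dock; leave alone

How it is judged:
On the way, in this order (a step that is already met when the one before it is completed fails the run):
1. the dial is pulled out of its start slot before it is turned (value of joint lift above 0.0083 m and value of joint turn below 0.2 rad), for 0.05 s.
2. the pulled-out dial is turned well away from the start slot (value of joint lift above 0.0065 m and value of joint turn above 0.5 rad), for 0.1 s.
At the end, for the whole second after the job is handed in: the dial is locked home in the slot just past the green tab: shaft within 1.5 mm of home, dial within 0.42 rad of the tab, its spring released (grip sprung less than 1.5 mm) (value of joint each of lift, press below 0.0015 m and value of joint turn above 0.6 rad and angle between the x axis of dial_grip and the x axis of tab_mark, either way round below 0.42 rad); the robot touches nothing.
It fails at once if the locking tooth and its track are forced: more than 18 N between dial and dock (pressed too hard on the track, or twisted against a slot's wall) (contact force between dial_base and dock above 18 N).
It fails at once if a module is moved by more than 20 mm (distance of any of module_a, module_b from where it was at the start of the episode above 0.02 m).
It fails at once if the bin or the screwdriver is moved by more than 20 mm (distance of any of bin, driver from where it was at the start of the episode above 0.02 m).
It also fails if it takes over 51 s, if anything falls off the work surface, if the arm or the gripper's body presses on something with over 40 N, if the wrist force passes 120 N, or if a joint passes its speed limit or range.

### The arm

A 7-joint arm with a two-finger parallel gripper is mounted at the origin on the work surface. World frame = base frame: x ahead of the robot, y to its left, z up, the work surface at z = 0. Lengths are in m, angles in rad, forces in N, time in s.
With the tool pointing down it reaches from about 0.425 to 0.925 m from the base axis. Payload 6.8 kg.
Tool frame: the origin (TCP) lies on the front face of the gripper's body, between the roots of the fingers; the fingertips stand 73 mm ahead of it and the grasp point (between the pads) lies 54 mm ahead of it; z points along the fingers, y is the line along which they close (so a half turn about z gives the same grasp; the last joint's range is limited). The gripper opens to 85 mm and grips with 20 to 120 N. Pads are 22 mm wide; open, the fingers measure 114 mm over their backs; the gripper's body (76 mm by 85 mm) begins 54 mm behind the grasp point. The pads swing forward as they close: fully open they stand 13 mm farther back than shut.
Start: joints at [1.122, 0.477, 0.022, 1.555, -0.011, 1.109, -0.083], TCP at [0.226, -0.636, 0.304] pointing down, gripper open.
Joint ranges: [-2.96, 2.96], [-0.34, 2.1], [-1.41, 1.46], [0.24, 2.44], [-1.37, 4.51], [0.17, 1.92], [-2.96, 2.96]. Speed limits (rad/s): [2.39, 2.39, 3.14, 3.14, 3.14, 3.14, 3.14].

### API

Orientations are given as a unit quaternion [w, x, y, z].
In Python, from station import bot, optics gives the robot as it stands.
- The arm moves only by the tool drive_tool, never from a script. Its argument "deltas" is a list of rows, each an object with "gripper": the closure in counts, from 0 (fully open) to 255 (shut); "offset": the shift along the tool's x, y, z in units of 1000 mm (1.0 is 1000 mm), a list of three; "angular": the turn, a rotation vector about the tool's x, y, z in units of 45 degrees (1.0 is 45 degrees), a list of three. In form: [{"gripper": gripper, "offset": [dx, dy, dz], "angular": [rx, ry, rz]}, ...]. A call has 1 to 5 rows; each row is the pose to reach, as a shift and turn from the pose commanded when the call began, along the tool's axes at that moment; what a row does not reach only later rows make up. A row lasts 1/10 s, in which the tool goes at most 50 mm and 8.59 degrees, less where a joint would pass 70% of its speed; a pose out of reach is approached as far as the arm can. A call with a number of a shift or a turn outside -1 to 1 is refused whole. A call with a gripper value outside its range is refused whole. The fingers move at their own pace and stop on an object; "grip_force" is the grip in N (left out, the last holds). Time passes only in rows, so rows that repeat a pose let the fingers close. It gives the time, the measured TCP pose, the force, the opening and the grip force at its end, in the units of the state.
- bot.get_obs(): the state, without advancing time (a new reading comes with each control period).
- optics.read_camera(name): name is "scene" or "top"; returns the picture (480x640x3 uint8, blue, green, red); there is no depth.
- optics.camera_model(name): a dict with "fx", "fy", "cx", "cy" (pixels), "cam_to_world" (4x4, takes a point from camera to world coordinates). Camera axes: x right, y up, looking along -z (the intrinsics and any distortion apply to the point x, -y, -z); pixel columns grow to the right and rows downward; lengths in m; the calibration is good to about 2 mm. A picture is of the moment at which its call begins. camera_model takes no time and is no camera call.
- bot.hand_in(): hands the job in; it is judged then, once.
The state is a dict: "t": time; "q": joint angles; "joint_vel": joint speeds; "joint_torque": joint torques, N m; "eef_pos": TCP position; "tool_rot": TCP orientation; "contact_force": force on the tool from outside, world axes, zero at the start; "torque": the same for the moment, N m; "gripper_width": opening from 0.0 (shut) to 1.0 (fully open); "grasp_force": force on a finger pad.
Only numpy, scipy, OpenCV 4.12 (cv2) and the standard library are available. Lean on these libraries where they do the work, as an engineer would, in place of code of your own. Each camera call takes 0.05 s, during which the arm holds its last target. There are 200 camera calls.

## Working session

There is one attempt and no reset: what is moved stays moved. The work goes in short steps, Python scripts to look and compute and a tool call to move; the robot and the scene stay as the last step left them, time stands still between calls to the robot, and variables do not carry over. Pictures are saved under pics/ and viewed, at most 10 in all, crops included, and the job is handed in when it is done.

Besides the shell and the picture viewer there is one more tool, called after ">>>" by a JSON object that holds its "name" and its "arguments", one argument or row to a line. drive_tool: Moves the arm, as the interface text tells. Its arguments: {"type":"object","properties":{"deltas":{"type":"array"},"grip_force":{"type":"number"}},"required":["deltas"]}

```bash
mkdir -p pics; python3 - <<'E'
from station import bot, optics
import cv2
o=bot.get_obs();print(o)
for n in("top","scene"):
    im=optics.read_camera(n);cv2.imwrite(f"pics/{n}0.png",im);m=optics.camera_model(n);print(n,m)
E
```

```text
{'t': 0.0, 'q': array([ 1.12191121,  0.47777792,  0.02235503,  1.55647874, -0.01152526,
        1.10927994, -0.08308572]), 'joint_vel': array([-3.41468297e-04,  7.12336163e-04, -8.53373431e-05,  5.87261553e-04,
        9.62488998e-04,  4.83057792e-05, -5.09372644e-04]), 'joint_torque': array([-7.55048713e-04, -5.96441710e+01,  1.60736818e+00, -2.81190115e+01,
        1.24478806e-02,  9.47217224e-03,  1.21485149e-05]), 'eef_pos': array([ 0.22543807, -0.6357441 ,  0.30292923]), 'tool_rot': array([-8.82734497e-04,  9.85516960e-01,  1.69574462e-01, -2.12272101e-04]), 'contact_force': array([-0.14630054, -0.08577319, -0.66823269]), 'torque': array([-0.03075784, -0.00326077, -0.01364014]), 'grasp_force': 0.0, 'gripper_width': 1.001206535340907}
top {'fx': 479.2012301033695, 'fy': 479.2012301033695, 'cx': 320.90852166479453, 'cy': 245.32191596433415, 'cam_to_world': array([[ 0.00281875,  0.99263984, -0.1210711 ,  0.49610935],
       [-0.99998405,  0.00339046,  0.00451639,  0.01855062],
       [ 0.00489363,  0.12105644,  0.99263356,  1.1670863 ],
       [ 0.        ,  0.        ,  0.        ,  1.        ]])}
scene {'fx': 548.7413594200309, 'fy': 548.7413594200309, 'cx': 325.8102224051042, 'cy': 225.72006857821418, 'cam_to_world': array([[ 0.09219438, -0.58719669,  0.80417675,  1.84357879],
       [ 0.99562598,  0.04208474, -0.08341338, -0.09189443],
       [ 0.01513649,  0.80834951,  0.58850825,  0.96029115],
       [ 0.        ,  0.        ,  0.        ,  1.        ]])}
```

View pics/top0.png

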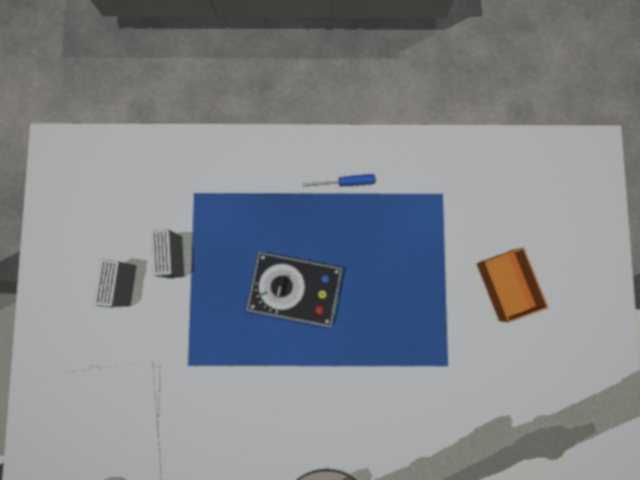

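View pics/scene0.png

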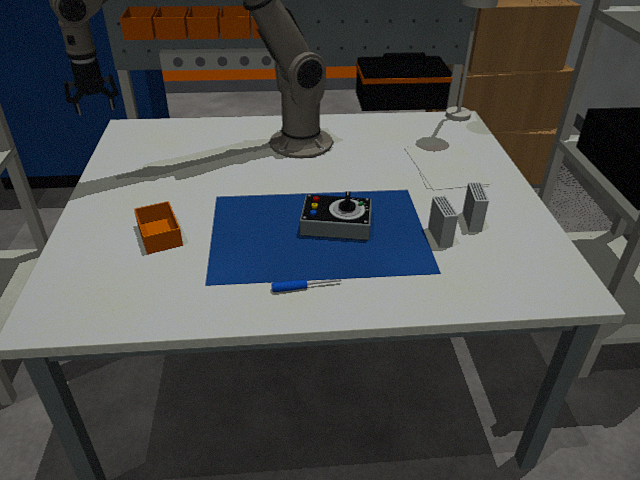

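The top view shows the dock with its dial near (282,286), terminals near (322,295) and the green tab near (262,294). The modules are at left, the bin at right and the driver at top. I'll zoom in and measure.

```bash
cat > h.py <<'E'
import numpy as np, cv2
from station import bot, optics
def ray(n,uv,z):
    m=optics.camera_model(n);T=m["cam_to_world"]
    d=T[:3,:3]@np.array([(uv[0]-m["cx"])/m["fx"],-(uv[1]-m["cy"])/m["fy"],-1]);o=T[:3,3]
    return o+d*(z-o[2])/d[2]
def proj(n,p):
    m=optics.camera_model(n);T=m["cam_to_world"];c=T[:3,:3].T@(np.asarray(p)-T[:3,3])
    return np.array([m["cx"]+m["fx"]*c[0]/-c[2],m["cy"]-m["fy"]*c[1]/-c[2]])
def blob(im,roi,lo,hi):
    x0,y0,x1,y1=roi;m=cv2.inRange(cv2.cvtColor(im[y0:y1,x0:x1],cv2.COLOR_BGR2HSV),lo,hi)
    n,l,s,c=cv2.connectedComponentsWithStats(m)
    return [(int(s[i,4]),c[i]+[x0,y0]) for i in range(1,n) if s[i,4]>2]
E
python3 - <<'E'
from h import *
R={"top":(235,240,355,335),"scene":(290,180,385,250)}
for n,r in R.items():
    im=cv2.imread(f"pics/{n}0.png")
    cols=dict(red=((0,120,60),(8,255,255),.07),yel=((22,120,60),(35,255,255),.07),green=((45,100,40),(85,255,255),.07))
    for k,(lo,hi,z) in cols.items():
        for a,c in blob(im,r,lo,hi): print(n,k,a,c.round(1),ray(n,c,z).round(4))
    if n=="top":
        g=im[r[1]:r[3],r[0]:r[2]]; hsv=cv2.cvtColor(g,cv2.COLOR_BGR2HSV)
        # everything that is not mat blue
        m=cv2.bitwise_not(cv2.inRange(hsv,(95,130,40),(125,255,255)))
        cs,_=cv2.findContours(m,0,1);c=max(cs,key=cv2.contourArea)+np.array(r[:2])
        for p in cv2.boxPoints(cv2.minAreaRect(c)): print("corner",p,ray(n,p,.06).round(4))
    cv2.imwrite(f"pics/{n}_z.png",cv2.resize(im[r[1]:r[3],r[0]:r[2]],None,fx=6,fy=6,interpolation=cv2.INTER_CUBIC))
E
python3 -c "
import cv2,numpy as np
a=cv2.imread('pics/top_z.png');b=cv2.imread('pics/scene_z.png')
print(a.shape,b.shape)"
```

```text
top red 60 [318.8 309.7] [0.4827 0.0178 0.07  ]
top yel 58 [321.8 293.9] [0.5183 0.0113 0.07  ]
top green 6 [262.  293.5] [0.5189 0.1474 0.07  ]
corner [244.57768 311.1441 ] [0.4789 0.1877 0.06  ]
corner [256.71008 249.54897] [0.6207 0.1626 0.06  ]
corner [344.51556 266.844  ] [ 0.5811 -0.0413  0.06  ]
corner [332.38318 328.43915] [ 0.4404 -0.0132  0.06  ]
scene red 23 [315.4 198.1] [0.4867 0.0164 0.07  ]
scene yel 29 [314.2 205. ] [0.5227 0.0101 0.07  ]
scene green 14 [360.4 203.3] [0.5232 0.1454 0.07  ]
(570, 720, 3) (420, 570, 3)
```

View pics/top_z.png

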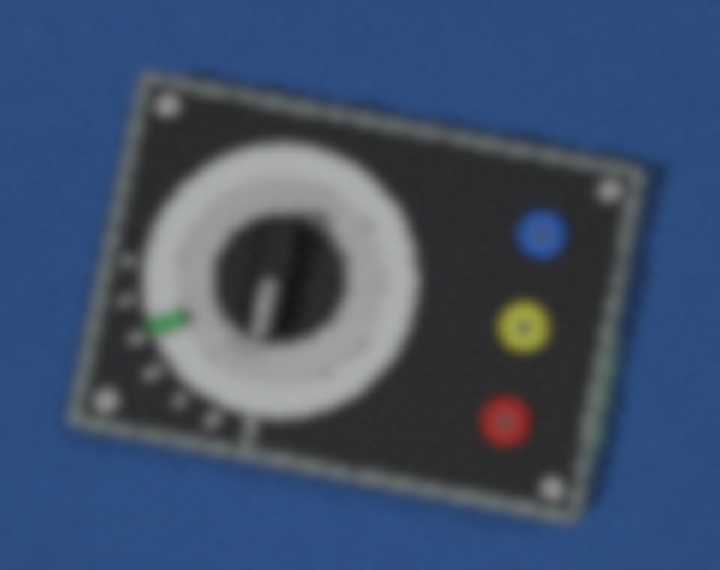

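View pics/scene_z.png

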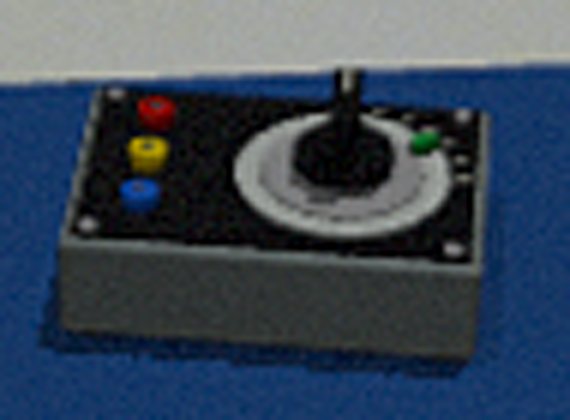

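The zoomed crops match the description. In the top crop the dial centre is near (281,278), the white pointer runs towards its lower end near (262,320) and the green tab is at (168,323). Next I'll refine the centre and yaw.

```bash
python3 - <<'E'
from h import *
for n,r in {"top":(235,240,355,335),"scene":(290,180,385,250)}.items():
    im=cv2.imread(f"pics/{n}0.png");h=cv2.cvtColor(im,cv2.COLOR_BGR2HSV)
    m=np.zeros(im.shape[:2],np.uint8);m[r[1]:r[3],r[0]:r[2]]=cv2.inRange(h,(0,0,95),(180,75,255))[r[1]:r[3],r[0]:r[2]]
    if n=="scene": m[:193]=0
    cs,_=cv2.findContours(m,0,1);c=max(cs,key=cv2.contourArea)
    P=np.array([ray(n,p[0],.062)[:2] for p in c],np.float32)
    (e,w,a)=cv2.fitEllipse(P*1000);print(n,"ring",np.round(e,1),np.round(w,1))
    t={}
    for k,lo,hi in (("red",(0,120,60),(8,255,255)),("blue",(100,150,120),(125,255,255)),("yel",(22,120,60),(35,255,255))):
        roi={"top":(312,278,335,318),"scene":(308,190,322,218)}[n]
        for a,q in blob(im,roi,lo,hi):
            if a>12: print(k,a,q.round(1),ray(n,q,.068).round(4)); t[k]=ray(n,q,.068)
    if len(t)==3:
        d=t["blue"]-t["red"];yaw=np.arctan2(d[1],d[0]);c=sum(t.values())/3
        print("yaw",yaw,"axis",c[:2]+.095*np.array([-np.sin(yaw),np.cos(yaw)]))
    # bar end white pointer in top view
    # screws
    if n=="top":
        W=[]
        for u in ((166,105),(608,190),(105,402),(552,488)):
            x,y=int(235+u[0]/6),int(240+u[1]/6);g=cv2.cvtColor(im,cv2.COLOR_BGR2GRAY)[y-3:y+4,x-3:x+4].astype(float);g=np.clip(g-90,0,None)
            yy,xx=np.mgrid[-3:4,-3:4];W.append(ray(n,(x+(g*xx).sum()/g.sum(),y+(g*yy).sum()/g.sum()),.061)[:2])
        W=np.array(W);c=W.mean(0);d=(W[0]-W[2])+(W[1]-W[3]);e=(W[0]-W[1])+(W[2]-W[3])
        y1=np.arctan2(d[1],d[0]);y2=np.arctan2(-e[0],e[1]);yw=(y1+2*y2)/3
        print("screws",c,y1,y2,"axis",c+.03*np.array([-np.sin(yw),np.cos(yw)]))
E
```

```text
top ring [520.2  97.7] [123.8 211.7]
red 60 [318.8 309.7] [0.4827 0.0178 0.068 ]
blue 23 [325. 280.] [0.5503 0.004  0.068 ]
yel 58 [321.8 293.9] [0.5184 0.0113 0.068 ]
yaw -0.20234415187860172 axis [0.53621091 0.10408231]
screws [0.52995132 0.07436688] -0.1895260623825283 -0.18567046030897102 axis [0.53552737 0.10384412]
scene ring [534.4 103.6] [93.3 97. ]
red 23 [315.4 198.1] [0.4836 0.0167 0.068 ]
blue 13 [312.7 211.1] [0.5506 0.0036 0.068 ]
yel 29 [314.2 205. ] [0.5198 0.0103 0.068 ]
yaw -0.1925070487094071 axis [0.53617854 0.10345631]
```

```bash
cat > st.py <<'E'
import sys
from h import *
from scipy.spatial.transform import Rotation as R
AX=np.array([.536,.1037]);YAW=-.188
o=bot.get_obs();w=o["tool_rot"];r=R.from_quat([w[1],w[2],w[3],w[0]]);M=r.as_matrix()
z=float(sys.argv[1]) if len(sys.argv)>1 else .2; ang=float(sys.argv[2]) if len(sys.argv)>2 else 0
a=YAW+np.pi-ang; x=np.array([np.cos(a),np.sin(a),0]);Z=np.array([0,0,-1.]);G=np.c_[x,np.cross(Z,x),Z]
d=M.T@(np.r_[AX,z]-o["eef_pos"]); rv=R.from_matrix(M.T@G).as_rotvec()/(np.pi/4)
print("t",round(o["t"],2),"pos",o["eef_pos"].round(4),"xang",round(np.degrees(np.arctan2(M[1,0],M[0,0])),2),"F",o["contact_force"].round(1),"T",o["torque"].round(2),"w",round(o["gripper_width"],3),"g",round(o["grasp_force"],1),"q",o["q"].round(2))
print("to go: off",d.round(4),"ang",rv.round(3))
E
python3 st.py .2
```

```text
t 0.1 pos [ 0.2255 -0.6358  0.303 ] xang 19.53 F [0.6 0.6 0. ] T [-0.01  0.01 -0.03] w 0.999 g 0.0 q [ 1.12  0.48  0.02  1.56 -0.01  1.11 -0.08]
to go: off [ 0.5399 -0.593   0.1039] ang [-1.000e-03 -3.000e-03 -3.327e+00]
```

>>> {"name": "drive_tool", "arguments": {
  "deltas": [
    {"gripper":0,"offset":[0.034,-0.037,0],"angular":[0,0,-0.19]},
    {"gripper":0,"offset":[0.068,-0.074,0],"angular":[0,0,-0.38]},
    {"gripper":0,"offset":[0.101,-0.111,0],"angular":[0,0,-0.57]},
    {"gripper":0,"offset":[0.135,-0.148,0],"angular":[0,0,-0.76]},
    {"gripper":0,"offset":[0.168,-0.185,0],"angular":[0,0,-0.95]}
  ],
  "grip_force": 25
}}

```text
t: 0.6
eef_pos: [0.3225, -0.4036, 0.3037]
tool_rot: [-0.0, 0.854, 0.52, -0.0]
contact_force: [1.2, -0.6, -1.0]
gripper_width: 0.998
grasp_force: 0.0
```

```bash
python3 st.py .25
```

```text
t 0.6 pos [ 0.3225 -0.4036  0.3037] xang 62.63 F [ 1.2 -0.6 -1. ] T [-0.01 -0.1   0.05] w 0.998 g 0.0 q [ 0.97  0.23 -0.22  1.92  0.06  1.    0.24]
to go: off [ 0.5487 -0.0435  0.0536] ang [-0.    -0.    -2.369]
```

>>> {"name": "drive_tool", "arguments": {
  "deltas": [
    {"gripper":0,"offset":[0.049,-0.004,0],"angular":[0,0,-0.19]},
    {"gripper":0,"offset":[0.098,-0.008,0],"angular":[0,0,-0.38]},
    {"gripper":0,"offset":[0.147,-0.012,0],"angular":[0,0,-0.57]},
    {"gripper":0,"offset":[0.196,-0.016,0],"angular":[0,0,-0.76]},
    {"gripper":0,"offset":[0.245,-0.02,0],"angular":[0,0,-0.95]}
  ]
}}

```text
t: 1.1
eef_pos: [0.4185, -0.1776, 0.3039]
tool_rot: [0.0, 0.606, 0.795, -0.0]
contact_force: [0.8, -0.1, -0.3]
gripper_width: 0.999
grasp_force: 0.0
```

```bash
python3 st.py .25
```

```text
t 1.1 pos [ 0.4185 -0.1776  0.3039] xang 105.36 F [ 0.8 -0.1 -0.3] T [-0.01 -0.04  0.06] w 0.999 g 0.0 q [ 0.72  0.15 -0.49  2.03  0.08  0.98  0.45]
to go: off [0.2402 0.1878 0.0538] ang [-0.     0.    -1.419]
```

>>> {"name": "drive_tool", "arguments": {
  "deltas": [
    {"gripper":130,"offset":[0.039,0.03,0.01],"angular":[0,0,-0.19]},
    {"gripper":130,"offset":[0.078,0.06,0.02],"angular":[0,0,-0.38]},
    {"gripper":130,"offset":[0.117,0.09,0.03],"angular":[0,0,-0.57]},
    {"gripper":130,"offset":[0.156,0.12,0.03],"angular":[0,0,-0.76]},
    {"gripper":130,"offset":[0.195,0.151,0.03],"angular":[0,0,-0.95]}
  ]
}}

```text
t: 1.6
eef_pos: [0.5137, 0.0496, 0.2734]
tool_rot: [-0.0, 0.275, 0.962, -0.0]
contact_force: [0.7, -0.1, 1.0]
gripper_width: 0.487
grasp_force: 0.0
```

```bash
python3 st.py .25
```

```text
t 1.6 pos [0.5137 0.0496 0.2734] xang 148.11 F [ 0.7 -0.1  1. ] T [ 0.   -0.05  0.04] w 0.487 g 0.0 q [ 0.38  0.33 -0.72  1.93  0.26  0.98  0.55]
to go: off [0.0096 0.0577 0.0234] ang [-0.001 -0.001 -0.469]
```

>>> {"name": "drive_tool", "arguments": {
  "deltas": [
    {"gripper":170,"offset":[0.0055,0.03,0.012],"angular":[0,0,-0.18]},
    {"gripper":170,"offset":[0.0095,0.0577,0.0234],"angular":[0,0,-0.36]},
    {"gripper":170,"offset":[0.0095,0.0577,0.04],"angular":[0,0,-0.469]},
    {"gripper":170,"offset":[0.0095,0.0577,0.055],"angular":[0,0,-0.469]},
    {"gripper":170,"offset":[0.0095,0.0577,0.055],"angular":[0,0,-0.469]}
  ]
}}

```text
t: 2.1
eef_pos: [0.535, 0.1006, 0.2164]
tool_rot: [-0.002, 0.098, 0.995, -0.001]
contact_force: [-0.8, -0.9, -0.7]
gripper_width: 0.332
grasp_force: 0.0
```

```bash
python3 st.py .156; python3 - <<'E'
from h import *
a=optics.read_camera("top");b=optics.read_camera("scene")
A=cv2.resize(a[240:335,235:355],None,fx=4,fy=4,interpolation=2);B=cv2.resize(b[160:250,300:395],None,fx=4,fy=4,interpolation=2)
C=np.zeros((380,480+380,3),np.uint8);C[:380,:480]=A;C[:360,480:]=B;C=cv2.resize(C,(800,353));cv2.imwrite("pics/n1.png",C)
E
```

```text
t 2.1 pos [0.535  0.1006 0.2164] xang 168.71 F [-0.8 -0.9 -0.7] T [-0.09 -0.05  0.07] w 0.332 g 0.0 q [ 0.3   0.48 -0.76  1.91  0.41  0.92  0.71]
to go: off [-0.0006  0.0034  0.0604] ang [-0.003 -0.005 -0.012]
```

View pics/n1.png

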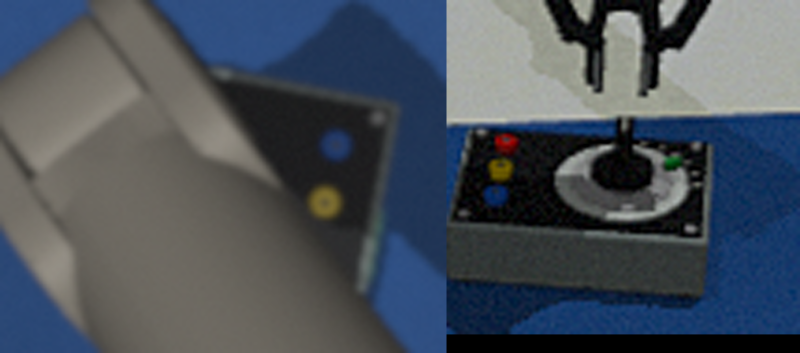

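The scene half (right) shows the open fingers astride and just above the grip bar (bar top near (627,118)). The arm hides the dial in the top view. I'll descend.

>>> {"name": "drive_tool", "arguments": {
  "deltas": [
    {"gripper":170,"offset":[-0.0005,0.0034,0.015],"angular":[0,0,-0.01]},
    {"gripper":170,"offset":[-0.0005,0.0034,0.03],"angular":[0,0,-0.01]},
    {"gripper":170,"offset":[-0.0005,0.0034,0.045],"angular":[0,0,-0.01]},
    {"gripper":170,"offset":[-0.0005,0.0034,0.059],"angular":[0,0,-0.01]},
    {"gripper":170,"offset":[-0.0005,0.0034,0.059],"angular":[0,0,-0.01]}
  ]
}}

```text
t: 2.7
eef_pos: [0.5362, 0.1046, 0.1574]
tool_rot: [-0.002, 0.093, 0.996, -0.001]
contact_force: [0.0, 0.5, -0.2]
gripper_width: 0.338
grasp_force: 0.0
```

```bash
python3 st.py .156
```

```text
t 2.7 pos [0.5362 0.1046 0.1574] xang 169.34 F [ 0.   0.5 -0.2] T [-0.    0.01  0.06] w 0.338 g 0.0 q [ 0.24  0.56 -0.71  1.95  0.49  0.82  0.65]
to go: off [ 0.     -0.0009  0.0014] ang [-0.002 -0.005  0.002]
```

>>> {"name": "drive_tool", "arguments": {
  "deltas": [
    {"gripper":195,"offset":[0,-0.0009,0.001],"angular":[0,0,0]},
    {"gripper":203,"offset":[0,-0.0009,0.001],"angular":[0,0,0]},
    {"gripper":203,"offset":[0,-0.0009,0.001],"angular":[0,0,0]}
  ],
  "grip_force": 20
}}

```text
t: 3.0
eef_pos: [0.5378, 0.1043, 0.1595]
tool_rot: [0.001, 0.093, 0.996, 0.0]
contact_force: [0.7, 0.0, 0.3]
gripper_width: 0.204
grasp_force: 0.0
```

```bash
python3 st.py .156
```

```text
t 3.0 pos [0.5378 0.1043 0.1595] xang 169.32 F [0.7 0.  0.3] T [-0.    0.03 -0.05] w 0.204 g 0.0 q [ 0.25  0.56 -0.71  1.94  0.49  0.82  0.65]
to go: off [ 0.0016 -0.0009  0.0035] ang [0.    0.001 0.002]
```

>>> {"name": "drive_tool", "arguments": {
  "deltas": [
    {"gripper":207,"offset":[0,0,0.001],"angular":[0,0,0]},
    {"gripper":210,"offset":[0,0,0.001],"angular":[0,0,0]}
  ]
}}

```text
t: 3.2
eef_pos: [0.5375, 0.1042, 0.1581]
tool_rot: [0.0, 0.093, 0.996, 0.0]
contact_force: [0.0, 0.5, 0.4]
gripper_width: 0.177
grasp_force: 0.0
```

```bash
python3 st.py .156
```

```text
t 3.2 pos [0.5375 0.1042 0.1581] xang 169.33 F [0.  0.5 0.4] T [-0.03 -0.03  0.01] w 0.177 g 0.0 q [ 0.24  0.56 -0.71  1.95  0.49  0.82  0.65]
to go: off [ 0.0014 -0.0008  0.0021] ang [0.    0.001 0.002]
```

>>> {"name": "drive_tool", "arguments": {
  "deltas": [
    {"gripper":210,"offset":[0,0,0],"angular":[0,0,0]}
  ]
}}

```text
t: 3.3
eef_pos: [0.5374, 0.1042, 0.1581]
tool_rot: [0.0, 0.093, 0.996, -0.0]
contact_force: [-0.2, 0.3, -0.7]
gripper_width: 0.18
grasp_force: 0.0
```

```bash
python3 st.py .156
```

```text
t 3.3 pos [0.5374 0.1042 0.1581] xang 169.33 F [-0.2  0.3 -0.7] T [ 0.01 -0.07  0.06] w 0.18 g 0.0 q [ 0.24  0.56 -0.71  1.95  0.49  0.82  0.65]
to go: off [ 0.0013 -0.0008  0.0021] ang [0.    0.    0.002]
```

>>> {"name": "drive_tool", "arguments": {
  "deltas": [
    {"gripper":213,"offset":[0,0,0],"angular":[0,0,0]},
    {"gripper":216,"offset":[0,0,0],"angular":[0,0,0]},
    {"gripper":225,"offset":[0,0,0],"angular":[0,0,0]},
    {"gripper":225,"offset":[0,0,0],"angular":[0,0,0]}
  ],
  "grip_force": 25
}}

```text
t: 3.7
eef_pos: [0.5374, 0.1041, 0.1579]
tool_rot: [0.0, 0.093, 0.996, -0.0]
contact_force: [-0.2, -1.0, 0.6]
gripper_width: 0.157
grasp_force: 24.8
```

```bash
python3 st.py .156
```

```text
t 3.7 pos [0.5374 0.1041 0.1579] xang 169.32 F [-0.2 -1.   0.6] T [-0.14  0.01  0.  ] w 0.157 g 24.8 q [ 0.24  0.56 -0.71  1.95  0.49  0.82  0.65]
to go: off [ 0.0013 -0.0007  0.0019] ang [-0.     0.     0.002]
```

>>> {"name": "drive_tool", "arguments": {
  "deltas": [
    {"gripper":225,"offset":[0,0,-0.003],"angular":[0,0,0]},
    {"gripper":225,"offset":[0,0,-0.006],"angular":[0,0,0]},
    {"gripper":225,"offset":[0,0,-0.009],"angular":[0,0,0]},
    {"gripper":225,"offset":[0,0,-0.0115],"angular":[0,0,0]},
    {"gripper":225,"offset":[0,0,-0.0115],"angular":[0,0,0]}
  ]
}}

```text
t: 4.2
eef_pos: [0.5374, 0.1042, 0.1698]
tool_rot: [0.0, 0.093, 0.996, -0.0]
contact_force: [-0.5, -1.4, 0.7]
gripper_width: 0.158
grasp_force: 25.1
```

```bash
python3 st.py .169
```

```text
t 4.2 pos [0.5374 0.1042 0.1698] xang 169.32 F [-0.5 -1.4  0.7] T [-0.25  0.09 -0.02] w 0.158 g 25.1 q [ 0.25  0.54 -0.72  1.94  0.47  0.84  0.66]
to go: off [ 0.0013 -0.0007  0.0008] ang [-0.     0.     0.002]
```

```bash
python3 - <<'E'
from h import *
b=optics.read_camera("scene");a=cv2.imread("pics/scene0.png")
f=lambda i:cv2.resize(i[180:225,325:375],None,fx=8,fy=8,interpolation=2)
cv2.imwrite("pics/lift.png",np.hstack([f(a),f(b)]))
E
```

```text
(no output)
```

View pics/lift.png

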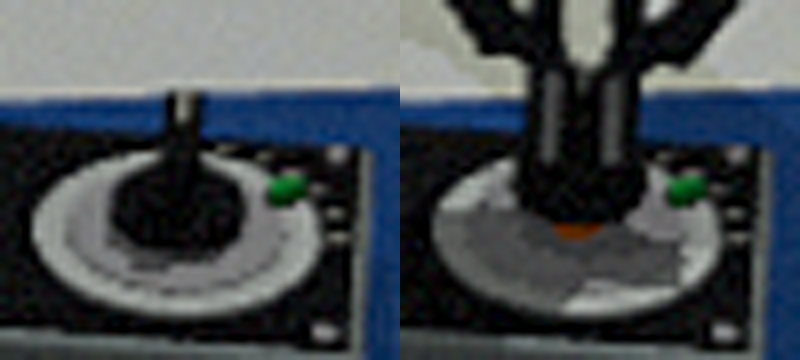

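The lifted frame (right) shows the disc's lower edge raised from row 250 to about 222, with an orange shaft band at (577,230). The dial is up and unlocked, so I'll turn it.

>>> {"name": "drive_tool", "arguments": {
  "deltas": [
    {"gripper":225,"offset":[0,0,0],"angular":[0,0,0.08]},
    {"gripper":225,"offset":[0,0,0],"angular":[0,0,0.18]},
    {"gripper":225,"offset":[0,0,0],"angular":[0,0,0.28]},
    {"gripper":225,"offset":[0,0,0],"angular":[0,0,0.38]},
    {"gripper":225,"offset":[0,0,0],"angular":[0,0,0.48]}
  ]
}}

```text
t: 4.75
eef_pos: [0.5373, 0.1039, 0.1696]
tool_rot: [0.0, 0.279, 0.96, -0.0]
contact_force: [0.0, -2.0, 1.3]
gripper_width: 0.161
grasp_force: 25.1
```

```bash
python3 st.py .169
```

```text
t 4.75 pos [0.5373 0.1039 0.1696] xang 147.55 F [ 0.  -2.   1.3] T [-0.45  0.16  0.06] w 0.161 g 25.1 q [ 0.19  0.52 -0.63  1.94  0.41  0.81  0.34]
to go: off [ 0.001  -0.0009  0.0006] ang [-0.001  0.    -0.482]
```

>>> {"name": "drive_tool", "arguments": {
  "deltas": [
    {"gripper":225,"offset":[0,0,0],"angular":[0,0,0.1]},
    {"gripper":225,"offset":[0,0,0],"angular":[0,0,0.2]},
    {"gripper":225,"offset":[0,0,0],"angular":[0,0,0.3]},
    {"gripper":225,"offset":[0,0,0],"angular":[0,0,0.4]},
    {"gripper":225,"offset":[0,0,0],"angular":[0,0,0.5]}
  ]
}}

```text
t: 5.25
eef_pos: [0.5371, 0.1037, 0.1695]
tool_rot: [-0.0, 0.461, 0.887, -0.001]
contact_force: [-0.7, -2.6, 1.4]
gripper_width: 0.156
grasp_force: 25.1
```

```bash
python3 st.py .169
```

```text
t 5.25 pos [0.5371 0.1037 0.1695] xang 125.04 F [-0.7 -2.6  1.4] T [-0.59  0.17  0.02] w 0.156 g 25.1 q [ 0.12  0.49 -0.54  1.95  0.35  0.79 -0.  ]
to go: off [ 0.0007 -0.0009  0.0005] ang [-0.002  0.    -0.982]
```

>>> {"name": "drive_tool", "arguments": {
  "deltas": [
    {"gripper":225,"offset":[0,0,0],"angular":[0,0,0.1]},
    {"gripper":225,"offset":[0,0,0],"angular":[0,0,0.2]},
    {"gripper":225,"offset":[0,0,0],"angular":[0,0,0.27]},
    {"gripper":225,"offset":[0,0,0],"angular":[0,0,0.27]}
  ]
}}

```text
t: 5.65
eef_pos: [0.537, 0.1037, 0.1694]
tool_rot: [-0.0, 0.552, 0.834, -0.001]
contact_force: [-1.6, -2.9, 1.3]
gripper_width: 0.16
grasp_force: 25.2
```

```bash
python3 st.py .169
```

```text
t 5.65 pos [0.537  0.1037 0.1694] xang 113.05 F [-1.6 -2.9  1.3] T [-0.78  0.33 -0.04] w 0.16 g 25.2 q [ 0.08  0.48 -0.49  1.95  0.32  0.78 -0.18]
to go: off [ 0.0004 -0.0009  0.0004] ang [-0.002  0.    -1.248]
```

>>> {"name": "drive_tool", "arguments": {
  "deltas": [
    {"gripper":225,"offset":[0,0,0.0015],"angular":[0,0,0]},
    {"gripper":225,"offset":[0,0,0.003],"angular":[0,0,0]},
    {"gripper":225,"offset":[0,0,0.0045],"angular":[0,0,0]},
    {"gripper":225,"offset":[0,0,0.0055],"angular":[0,0,0]},
    {"gripper":225,"offset":[0,0,0.0062],"angular":[0,0,0]}
  ]
}}

```text
t: 6.15
eef_pos: [0.5372, 0.1038, 0.1631]
tool_rot: [-0.0, 0.551, 0.834, -0.001]
contact_force: [-3.0, -4.3, 4.3]
gripper_width: 0.16
grasp_force: 25.8
```

```bash
python3 st.py .163
```

```text
t 6.15 pos [0.5372 0.1038 0.1631] xang 113.08 F [-3.  -4.3  4.3] T [-1.16  0.81  0.05] w 0.16 g 25.8 q [ 0.08  0.49 -0.48  1.95  0.32  0.77 -0.19]
to go: off [ 0.0004 -0.0011  0.0001] ang [-0.002 -0.    -1.248]
```

>>> {"name": "drive_tool", "arguments": {
  "deltas": [
    {"gripper":225,"offset":[0,0,0.0007],"angular":[0,0,0.02]},
    {"gripper":225,"offset":[0,0,0.0007],"angular":[0,0,0.045]},
    {"gripper":225,"offset":[0,0,0.0007],"angular":[0,0,0.07]}
  ]
}}

```text
t: 6.45
eef_pos: [0.5371, 0.1037, 0.1626]
tool_rot: [-0.0, 0.574, 0.819, -0.001]
contact_force: [-2.7, -4.9, 6.3]
gripper_width: 0.159
grasp_force: 25.9
```

```bash
python3 st.py .163
```

```text
t 6.45 pos [0.5371 0.1037 0.1626] xang 109.9 F [-2.7 -4.9  6.3] T [-1.23  0.91  0.13] w 0.159 g 25.9 q [ 0.07  0.49 -0.47  1.96  0.32  0.77 -0.24]
to go: off [ 0.0004 -0.0011 -0.0004] ang [-0.002  0.    -1.318]
```

>>> {"name": "drive_tool", "arguments": {
  "deltas": [
    {"gripper":225,"offset":[-0.0003,-0.0003,0],"angular":[0,0,0.02]},
    {"gripper":225,"offset":[-0.0005,-0.0006,0],"angular":[0,0,0.04]},
    {"gripper":225,"offset":[-0.0005,-0.0006,0],"angular":[0,0,0.06]}
  ]
}}

```text
t: 6.75
eef_pos: [0.5369, 0.1035, 0.1628]
tool_rot: [0.0, 0.593, 0.805, -0.0]
contact_force: [-3.5, -4.2, 6.0]
gripper_width: 0.155
grasp_force: 25.8
```

```bash
python3 st.py .163
```

```text
t 6.75 pos [0.5369 0.1035 0.1628] xang 107.23 F [-3.5 -4.2  6. ] T [-0.99  0.8   0.04] w 0.155 g 25.8 q [ 0.06  0.49 -0.46  1.96  0.31  0.76 -0.28]
to go: off [ 0.0005 -0.0008 -0.0002] ang [-0.     0.    -1.378]
```

>>> {"name": "drive_tool", "arguments": {
  "deltas": [
    {"gripper":225,"offset":[0,0,0],"angular":[0,0,0.02]},
    {"gripper":225,"offset":[0,0,0],"angular":[0,0,0.04]},
    {"gripper":225,"offset":[0,0,0],"angular":[0,0,0.06]}
  ]
}}

```text
t: 7.05
eef_pos: [0.5369, 0.1034, 0.1627]
tool_rot: [0.0, 0.612, 0.791, -0.0]
contact_force: [-3.0, -4.4, 5.6]
gripper_width: 0.16
grasp_force: 25.8
```

```bash
python3 st.py .163
```

```text
t 7.05 pos [0.5369 0.1034 0.1627] xang 104.52 F [-3.  -4.4  5.6] T [-0.97  0.8   0.08] w 0.16 g 25.8 q [ 0.05  0.49 -0.45  1.96  0.3   0.76 -0.32]
to go: off [ 0.0005 -0.0008 -0.0003] ang [-1.000e-03  0.000e+00 -1.438e+00]
```

>>> {"name": "drive_tool", "arguments": {
  "deltas": [
    {"gripper":225,"offset":[0,0,0],"angular":[0,0,0.02]},
    {"gripper":225,"offset":[0,0,0],"angular":[0,0,0.04]},
    {"gripper":225,"offset":[0,0,0],"angular":[0,0,0.06]}
  ]
}}

```text
t: 7.35
eef_pos: [0.5368, 0.1035, 0.1624]
tool_rot: [-0.0, 0.631, 0.776, -0.0]
contact_force: [-1.5, -3.1, 1.0]
gripper_width: 0.159
grasp_force: 25.3
```

```bash
python3 st.py .163
```

```text
t 7.35 pos [0.5368 0.1035 0.1624] xang 101.81 F [-1.5 -3.1  1. ] T [-0.92  0.55  0.04] w 0.159 g 25.3 q [ 0.04  0.49 -0.44  1.96  0.29  0.76 -0.36]
to go: off [ 0.0004 -0.0008 -0.0006] ang [-0.    -0.    -1.498]
```

The push fell from 5.6 N to 1.0 N at turn ≈ 1.18, so the tooth has dropped into the slot. I'll push home in steps.

>>> {"name": "drive_tool", "arguments": {
  "deltas": [
    {"gripper":225,"offset":[0,0,0.001],"angular":[0,0,0]},
    {"gripper":225,"offset":[0,0,0.002],"angular":[0,0,0]},
    {"gripper":225,"offset":[0,0,0.0025],"angular":[0,0,0]}
  ]
}}

```text
t: 7.65
eef_pos: [0.5368, 0.1035, 0.1597]
tool_rot: [-0.0, 0.63, 0.776, -0.0]
contact_force: [-2.2, -2.7, 0.8]
gripper_width: 0.162
grasp_force: 25.3
```

```bash
python3 st.py .158
```

```text
t 7.65 pos [0.5368 0.1035 0.1597] xang 101.84 F [-2.2 -2.7  0.8] T [-0.86  0.59  0.  ] w 0.162 g 25.3 q [ 0.04  0.49 -0.44  1.96  0.29  0.75 -0.36]
to go: off [ 0.0004 -0.0008  0.0017] ang [-1.000e-03 -0.000e+00 -1.497e+00]
```

>>> {"name": "drive_tool", "arguments": {
  "deltas": [
    {"gripper":225,"offset":[0,0,0.001],"angular":[0,0,0]},
    {"gripper":225,"offset":[0,0,0.002],"angular":[0,0,0]},
    {"gripper":225,"offset":[0,0,0.003],"angular":[0,0,0]},
    {"gripper":225,"offset":[0,0,0.003],"angular":[0,0,0]}
  ]
}}

```text
t: 8.05
eef_pos: [0.5369, 0.1035, 0.1569]
tool_rot: [-0.0, 0.63, 0.776, -0.0]
contact_force: [-3.3, -3.1, 2.6]
gripper_width: 0.155
grasp_force: 25.5
```

```bash
python3 st.py .158
```

```text
t 8.05 pos [0.5369 0.1035 0.1569] xang 101.83 F [-3.3 -3.1  2.6] T [-0.91  0.84 -0.04] w 0.155 g 25.5 q [ 0.04  0.49 -0.43  1.96  0.3   0.75 -0.36]
to go: off [ 0.0004 -0.0009 -0.001 ] ang [-0.    -0.    -1.498]
```

>>> {"name": "drive_tool", "arguments": {
  "deltas": [
    {"gripper":225,"offset":[0,0,0.0008],"angular":[0,0,0]},
    {"gripper":225,"offset":[0,0,0.0008],"angular":[0,0,0]},
    {"gripper":225,"offset":[0,0,0],"angular":[0,0,0]},
    {"gripper":205,"offset":[0,0,0],"angular":[0,0,0]},
    {"gripper":170,"offset":[0,0,0],"angular":[0,0,0]}
  ]
}}

```text
t: 8.55
eef_pos: [0.5379, 0.1047, 0.1574]
tool_rot: [0.0, 0.63, 0.776, 0.002]
contact_force: [0.8, -0.0, -0.8]
gripper_width: 0.327
grasp_force: 0.0
```

```bash
python3 st.py .158
```

```text
t 8.55 pos [0.5379 0.1047 0.1574] xang 101.87 F [ 0.8 -0.  -0.8] T [-0.    0.02 -0.01] w 0.327 g 0.0 q [ 0.04  0.49 -0.43  1.96  0.3   0.75 -0.36]
to go: off [-0.0006 -0.0021 -0.0006] ang [ 0.004  0.    -1.497]
```

>>> {"name": "drive_tool", "arguments": {
  "deltas": [
    {"gripper":160,"offset":[0,0,0],"angular":[0,0,0]},
    {"gripper":160,"offset":[0,0,0],"angular":[0,0,0]},
    {"gripper":160,"offset":[0,0,-0.02],"angular":[0,0,0]},
    {"gripper":160,"offset":[0,0,-0.045],"angular":[0,0,0]},
    {"gripper":160,"offset":[0,0,-0.08],"angular":[0,0,0]}
  ]
}}

```text
t: 9.05
eef_pos: [0.5363, 0.1035, 0.2367]
tool_rot: [-0.001, 0.63, 0.776, -0.001]
contact_force: [0.2, 0.1, 1.1]
gripper_width: 0.373
grasp_force: 0.0
```

>>> {"name": "drive_tool", "arguments": {
  "deltas": [
    {"gripper":160,"offset":[-0.04,0,-0.03],"angular":[0,0,0]},
    {"gripper":160,"offset":[-0.08,0,-0.05],"angular":[0,0,0]},
    {"gripper":160,"offset":[-0.12,0,-0.05],"angular":[0,0,0]},
    {"gripper":160,"offset":[-0.16,0,-0.05],"angular":[0,0,0]},
    {"gripper":160,"offset":[-0.2,0,-0.05],"angular":[0,0,0]}
  ]
}}

```text
t: 9.55
eef_pos: [0.5784, -0.0937, 0.2875]
tool_rot: [0.001, 0.63, 0.776, 0.0]
contact_force: [-0.3, 0.9, -1.0]
gripper_width: 0.375
grasp_force: 0.0
```

```bash
python3 st.py .158; python3 - <<'E'
from h import *
b=optics.read_camera("scene");a=optics.read_camera("top")
f=lambda i:cv2.resize(i,(400,400),interpolation=2)
cv2.imwrite("pics/end.png",np.hstack([f(a[250:325,245:320]),f(b[175:235,320:380])]))
E
```

```text
t 9.55 pos [ 0.5784 -0.0937  0.2875] xang 101.84 F [-0.3  0.9 -1. ] T [ 0.   -0.03  0.01] w 0.375 g 0.0 q [ 0.37  0.38 -0.41  1.77  0.17  1.03  0.11]
to go: off [ 0.2019 -0.0012  0.1295] ang [ 1.000e-03  1.000e-03 -1.498e+00]
```

View pics/end.png

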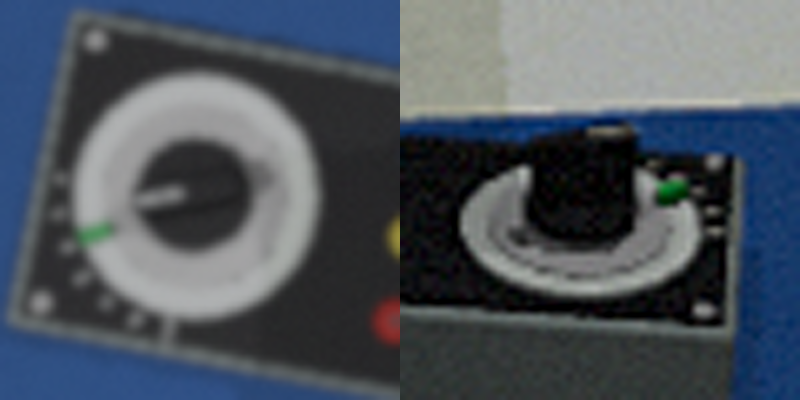

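In both views the pointer ((150,197) in the top half) sits just past the green tab at (97,236). The dial is down with no orange band showing, and the arm is clear. Handing in.

```bash
python3 -c "
from station import bot
print(bot.hand_in())"
```

```text
the job is handed in; nothing more can be done
None
```

I pulled the dial up, turned it past the green tab until it dropped into the hidden slot at about 1.18 rad, pushed it home and let go. The final pictures show it seated with the arm clear; I handed the job in at about 10 s, and no verdict came back.

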